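Find the full canister by its weight and set it against the stand's rail

TASK

One of the three identical lidded canisters still holds a full block of chocolate and is much heavier than the other two: find it by lifting, and stand it upright on the wooden counter stand, pushed back flat against the stand's rail. The two light canisters must end standing upright where they stood, no canister may be tipped over, and the mug, the pepper mill and the timer are to be left alone.

Things in the scene. Friction and masses are not known exactly. Their poses are not given: they have to be found in the camera images.
- canister_1_center (a point): Centre (45 mm above the underside) of one of three look-alike square canisters, the left-most at the start: white enamel body 60 x 60 mm, 76 mm high, with a flush flat wooden lid fixed on it, 90 mm high in all; z up, x and y square to its sides. Stands on the worktop, over 30 mm free around it. Grip its flat sides below the lid.
- canister_2_center (a point): Centre (45 mm above the underside) of one of three look-alike square canisters, the middle one at the start: white enamel body 60 x 60 mm, 76 mm high, with a flush flat wooden lid fixed on it, 90 mm high in all; z up, x and y square to its sides. Stands on the worktop, over 30 mm free around it. Grip its flat sides below the lid.
- canister_3_center (a point): Centre (45 mm above the underside) of one of three look-alike square canisters, the right-most, nearest the stand at the start: white enamel body 60 x 60 mm, 76 mm high, with a flush flat wooden lid fixed on it, 90 mm high in all; z up, x and y square to its sides. Stands on the worktop, over 30 mm free around it. Grip its flat sides below the lid.
- stand: Low pale-wood stand, fixed. Origin: centre of its underside; z up, x from the open front edge to the rail, y along the rail. Board 130 mm (x) by 180 mm (y), its top 18 mm above the worktop. Rigid rail along its whole back edge: front face at x = +50 mm, 12 mm thick, top 40 mm above the board. A canister flat against it has its centre at x = +20 mm, 63 mm above the worktop.
- mug: White dotted mug, 78 mm wide, 93 mm high, origin under it; bystander, leave alone.
- pepper_mill: Brown wooden pepper mill, 58 mm wide, 170 mm high, origin under its centre; bystander, leave alone.
- timer: Round kitchen timer, red top on a white base, 64 mm wide, 53 mm high, origin under its centre; bystander, leave alone.
- canister_1: The same canister as point canister_1_center; origin at the centre of its underside. One of the three (any of them) holds a full block and weighs 0.54 to 0.74 kg in all, the other two hold an end piece and weigh 0.14 to 0.20 kg; nothing outside shows which. Contents lie loose with 3 mm of play each way.
- canister_2: The same canister as point canister_2_center; origin at the centre of its underside. One of the three (any of them) holds a full block and weighs 0.54 to 0.74 kg in all, the other two hold an end piece and weigh 0.14 to 0.20 kg; nothing outside shows which. Contents lie loose with 3 mm of play each way.
- canister_3: The same canister as point canister_3_center; origin at the centre of its underside. One of the three (any of them) holds a full block and weighs 0.54 to 0.74 kg in all, the other two hold an end piece and weigh 0.14 to 0.20 kg; nothing outside shows which. Contents lie loose with 3 mm of play each way.
There are look-alikes about, which are no part of the job. Leave any pink or yellow look-alike of the canister_1 alone.

How it is judged (in metres and radians):
At the end, for the whole second after the job is handed in: The heavy canister stands released, still and upright (0.08 rad) on the board, centre within 6 mm of touching the rail flat and 65 mm of the rail's middle, pressing on the stand with over 3.5 N (light ones: under 2 N). The others stand upright, still, within 40 mm of their starts (((x of canister_1_center in the frame of stand between 0.014 and 0.026 m and y of canister_1_center in the frame of stand between -0.065 and 0.065 m and height (world z) of canister_1_center between 0.058 and 0.068 m and angle between each of canister_1_center, canister_2_center, canister_3_center's own z axis and vertical below 0.08 rad and linear speed of each of canister_1, canister_2, canister_3 below 0.02 m/s and contact force between canister_1 and stand above 3.5 N and distance of each of canister_2_center, canister_3_center from where it was at the start of the episode below 0.04 m) or (x of canister_2_center in the frame of stand between 0.014 and 0.026 m and y of canister_2_center in the frame of stand between -0.065 and 0.065 m and height (world z) of canister_2_center between 0.058 and 0.068 m and angle between each of canister_2_center, canister_1_center, canister_3_center's own z axis and vertical below 0.08 rad and linear speed of each of canister_2, canister_1, canister_3 below 0.02 m/s and contact force between canister_2 and stand above 3.5 N and distance of each of canister_1_center, canister_3_center from where it was at the start of the episode below 0.04 m) or (x of canister_3_center in the frame of stand between 0.014 and 0.026 m and y of canister_3_center in the frame of stand between -0.065 and 0.065 m and height (world z) of canister_3_center between 0.058 and 0.068 m and angle between each of canister_3_center, canister_1_center, canister_2_center's own z axis and vertical below 0.08 rad and linear speed of each of canister_3, canister_1, canister_2 below 0.02 m/s and contact force between canister_3 and stand above 3.5 N and distance of each of canister_1_center, canister_2_center from where it was at the start of the episode below 0.04 m))).
It fails at once if a canister is tipped by more than 0.7 rad (angle between any of canister_1_center, canister_2_center, canister_3_center's own z axis and vertical above 0.7 rad).
It fails at once if a bystander (mug, pepper mill, timer) is moved by more than 30 mm (distance of any of mug, pepper_mill, timer from where it was at the start of the episode above 0.03 m).
It also fails if it takes over 72 s, if anything falls off the work surface, if the arm or the gripper's body presses on something with over 40 N, if the wrist force passes 120 N, or if a joint passes its speed limit or range.

ROBOT

A 6-joint arm with a two-finger parallel gripper is mounted at the origin on the work surface; the furniture and walls round the work are solid. World frame = base frame: x ahead of the robot, y to its left, z up, the work surface at z = 0. Lengths are in m, angles in degrees, forces in N, time in s.
With the tool pointing down it reaches from about 0.25 to 0.725 m from the base axis. Payload 9.7 kg.
Tool frame: the origin (TCP) lies between the finger pads; the fingertips stand 19 mm ahead of it and the grasp point (between the pads) is the TCP; z points along the fingers, y is the line along which they close (so a half turn about z gives the same grasp; the last joint's range is limited). The gripper opens to 85 mm and grips with 20 to 120 N. Pads are 22 mm wide; open, the fingers measure 114 mm over their backs; the gripper's body (76 mm by 85 mm) begins 54 mm behind the grasp point. The pads swing forward as they close: fully open they stand 13 mm farther back than shut.
Start: joints at [-68.984, 4.979, 10.078, 95.1, 0, 90], TCP at [0.197, -0.513, 0.221] pointing down, gripper open.
Joint ranges: [-179.16, 179.16], [-48.56, 103.87], [-65.8, 70.77], [-126.05, 130.52], [-82.76, 87.17], [-180, 180]. Speed limits (degrees/s): [127.2, 127.2, 147.25, 180, 180, 180].

INTERFACE

Orientations are given as [roll, pitch, yaw] about the fixed x, y, z axes, in that order (R = Rz(yaw) Ry(pitch) Rx(roll)).
In Python, from workcell import telemetry, camera, calibration, workorder gives the robot as it stands.
- The arm moves only by the tool play_rows, never from a script. Its argument "increments" is a list of rows, each a list of 3 entries, a list of its own where there are three numbers: the shift along the tool's x, y, z in mm, then the turn, a rotation vector about the tool's x, y, z in degrees, then the closure, from 0 (fully open) to 1 (shut). In form: [[[x, y, z], [ax, ay, az], jaw], ...]. A call has 1 to 20 rows; each row is the pose to reach, as a shift and turn from the pose commanded when the call began, along the tool's axes at that moment; what a row does not reach only later rows make up. A row lasts 1/10 s, in which the tool goes at most 50 mm and 8.59 degrees, less where a joint would pass 70% of its speed; a pose out of reach is approached as far as the arm can. A call with a gripper value outside its range is refused whole. The fingers move at their own pace and stop on an object; "grip_force" is the grip in N (left out, the last holds). Time passes only in rows, so rows that repeat a pose let the fingers close. It gives the time, the measured TCP pose, the force, the opening and the grip force at its end, in the units of the state.
- telemetry.get_obs(): the state, without advancing time (a new reading comes with each control period).
- camera(name): name is "scene" or "top" or "wrist"; returns (picture, depth): 384x512x3 uint8, red, green, blue; 384x512 float32, m along the optical axis (not along the pixel's ray), 0 where there is no reading.
- calibration(name): a dict with "vertical_fov" (degrees; the focal length in pixels is half the picture's height over the tangent of half this angle, whatever the lens; pixels are square), "cx", "cy" (the principal point, pixels), "rvec" (rotation vector, rad) and "tvec" (3), from world to camera coordinates, as OpenCV has them; the wrist camera has in their place "hand_eye" (4x4, takes a point from camera to tool coordinates, whose origin is the TCP and whose axes are the flange's). Camera axes: x right, y down, z forward; pixel columns grow to the right and rows downward; lengths in m; the calibration is good to about 2 mm. A picture is of the moment at which its call begins: read the wrist's pose just before it. calibration takes no time and is no camera call.
- workorder.job_done(): hands the job in; it is judged then, once.
The state is a dict: "time": time; "q": joint angles; "qd": joint speeds; "joint_efforts": joint torques, N m; "ee_pos": TCP position; "tcp_rot": TCP orientation; "wrist_force": force on the tool from outside, world axes, zero at the start; "torque": the same for the moment, N m; "opening": finger opening in m; "grasp_force": force on a finger pad.
Only numpy, scipy, OpenCV 4.12 (cv2) and the standard library are available. Lean on these libraries where they do the work, as an engineer would, in place of code of your own. Each camera call takes 0.05 s, during which the arm holds its last target. There are 200 camera calls.

## Working session

There is one attempt and no reset: what is moved stays moved. The work goes in short steps, Python scripts to look and compute and a tool call to move; the robot and the scene stay as the last step left them, time stands still between calls to the robot, and variables do not carry over. Pictures are saved under pics/ and viewed, at most 10 in all, crops included, and the job is handed in when it is done.

Besides the shell and the picture viewer there is one more tool, called after "Request:" as name(argument=value, ...) on one line, values as JSON. play_rows: Moves the arm, as the interface text tells. Its arguments: {"type":"object","properties":{"increments":{"type":"array"},"grip_force":{"type":"number"}},"required":["increments"]}

```bash
mkdir -p pics; ls
python3 - <<'E'
from workcell import telemetry, camera, calibration
import cv2, numpy as np
o=telemetry.get_obs();print(o)
for n in("scene","top"):
    p,d=camera(n);np.savez(f"{n}0.npz",p=p,d=d);cv2.imwrite(f"pics/{n}0.png",p[:,:,::-1]);print(n,calibration(n))
print(calibration("wrist"))
E
```

```text
pics
{'time': 0.0, 'q': array([-6.89847157e+01,  5.01221317e+00,  1.00317582e+01,  9.51002300e+01,
       -6.05037732e-04,  9.00004897e+01]), 'qd': array([-0.01519323, -0.03770926,  0.02461964, -0.03865056, -0.05555305,
        0.02856891]), 'joint_efforts': array([ 9.55036558e-04, -5.20384741e+01,  4.64808083e+01,  1.62505038e-02,
        1.43332250e-05, -1.57939445e-05]), 'ee_pos': array([ 0.19714182, -0.51317149,  0.22034827]), 'tcp_rot': array([-1.79919315e+02,  6.05726671e-04,  2.10147955e+01]), 'wrist_force': array([-0.4045188 ,  0.10936562, -0.27223279]), 'torque': array([-0.01576561,  0.02916562,  0.04696865]), 'grasp_force': 0.0, 'opening': 0.08520233773960131}
scene {'vertical_fov': 44.3119232358172, 'cx': 257.2936614681476, 'cy': 202.7688556167385, 'rvec': array([ 0.57646877, -2.55194506,  1.35603318]), 'tvec': array([0.45861133, 0.1488503 , 1.81473649])}
top {'vertical_fov': 48.09607775828789, 'cx': 259.57705776295194, 'cy': 187.98107723086807, 'rvec': array([ 2.17313881, -2.13742684,  0.09614811]), 'tvec': array([0.0350378 , 0.48071656, 1.44294324])}
{'vertical_fov': 65.70829943321216, 'cx': 254.25895944119475, 'cy': 190.47615439610655, 'hand_eye': array([[ 8.19994076e-04, -9.51326472e-01, -3.08183827e-01,
         7.91216601e-02],
       [ 9.99999627e-01,  8.63309994e-04, -4.20489613e-06,
        -8.09727978e-04],
       [ 2.70058407e-04, -3.08183709e-01,  9.51326825e-01,
        -1.53180618e-01],
       [ 0.00000000e+00,  0.00000000e+00,  0.00000000e+00,
         1.00000000e+00]])}
```

View pics/top0.png

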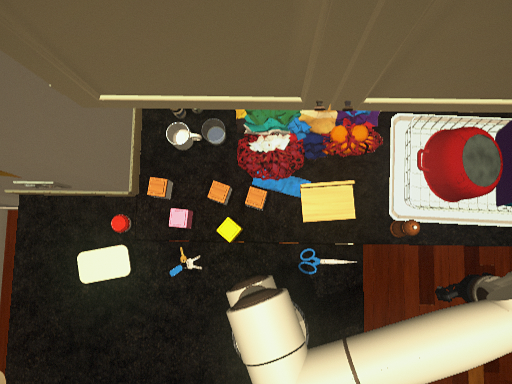

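View pics/scene0.png

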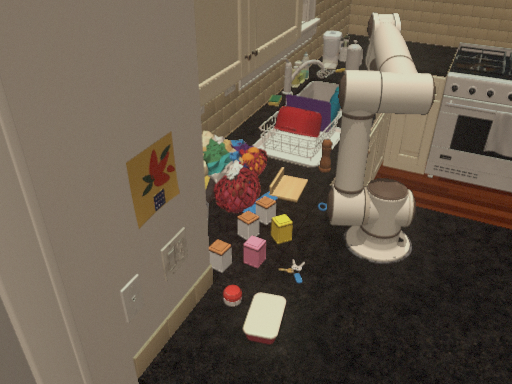

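The top view shows three wooden-lidded white canisters at about (159,187), (219,191) and (256,198). The pink look-alike is at (180,218) and the yellow one at (229,230). The stand is at (328,202), with its rail on the upper edge. The three orange-brown lids match the description. Next I'll measure them and enlarge a crop to confirm.

```bash
cat > h.py <<'E'
import numpy as np, cv2
from scipy.spatial.transform import Rotation as R
from workcell import telemetry, camera, calibration
def K(n):
    c=calibration(n); f=192/np.tan(np.radians(c["vertical_fov"]/2)); return c,f
def pose(n,o=None):
    c,f=K(n)
    if n=="wrist":
        T=np.eye(4);T[:3,:3]=R.from_euler('xyz',o["tcp_rot"],degrees=True).as_matrix();T[:3,3]=o["ee_pos"]
        return T@c["hand_eye"]
    Rm=R.from_rotvec(c["rvec"]).as_matrix();T=np.eye(4);T[:3,:3]=Rm.T;T[:3,3]=-Rm.T@c["tvec"];return T
def plane(n,uv,z,o=None):
    c,f=K(n);T=pose(n,o);uv=np.atleast_2d(uv).astype(float)
    d=np.c_[(uv[:,0]-c["cx"])/f,(uv[:,1]-c["cy"])/f,np.ones(len(uv))]@T[:3,:3].T
    return T[:3,3]+d*((z-T[2,3])/d[:,2])[:,None]
def cloud(n,dep,o=None):
    c,f=K(n);T=pose(n,o);v,u=np.mgrid[:384,:512]
    P=np.stack([(u-c["cx"])/f*dep,(v-c["cy"])/f*dep,dep],-1)
    return P@T[:3,:3].T+T[:3,3]
def rect(pts):
    r=cv2.minAreaRect((pts[:,:2]*1000).astype(np.float32));return r
E
python3 - <<'E'
from h import *
z=np.load("top0.npz");p,d=z["p"],z["d"];P=cloud("top",d)
hsv=cv2.cvtColor(p,cv2.COLOR_RGB2HSV)
print("cam",pose("top")[:3,3])
for uv in [(159,187),(219,191),(256,198),(180,218),(229,230),(328,205),(328,184),(120,222),(174,137),(212,130),(410,228),(397,228),(104,264),(280,185),(270,160),(250,110),(200,60),(200,100),(80,190)]:
    print(uv,hsv[uv[1],uv[0]],P[uv[1],uv[0]].round(3))
m=((hsv[...,0]>5)&(hsv[...,0]<18)&(hsv[...,1]>120)&(hsv[...,2]>120)&(P[...,2]>.075)&(P[...,2]<.105)).astype(np.uint8)
m[:160]=0;m[230:]=0
n,l,s,c=cv2.connectedComponentsWithStats(m)
for i in range(1,n):
    if s[i,4]>40:
        vu=np.argwhere(l==i)[:,::-1];X=plane("top",vu,.09);print(s[i],c[i],rect(X),X.mean(0))
# stand board
m=((hsv[...,0]>15)&(hsv[...,0]<32)&(hsv[...,1]>60)&(hsv[...,2]>150)).astype(np.uint8)
m[:170]=0;m[230:]=0;m[:,:290]=0;m[:,370:]=0
sel=(m>0)&(abs(P[...,2]-.018)<.008);vu=np.argwhere(sel)[:,::-1];print("board",len(vu),rect(plane("top",vu,.018)))
sel=(m>0)&(abs(P[...,2]-.058)<.01);vu=np.argwhere(sel)[:,::-1];print("rail",len(vu),rect(plane("top",vu,.058)))
cv2.imwrite("pics/crop1.png",cv2.resize(p[110:260,100:380,::-1],None,fx=2.8,fy=2.8,interpolation=cv2.INTER_CUBIC))
E
```

```text
cam [0.31959955 0.0116584  1.48732023]
(159, 187) [ 14 190 237] [0.471 0.371 0.094]
(219, 191) [ 14 191 236] [0.461 0.174 0.089]
(256, 198) [ 15 189 238] [0.44  0.053 0.091]
(180, 218) [174  52 242] [0.371 0.298 0.095]
(229, 230) [ 31 216 247] [0.335 0.138 0.091]
(328, 205) [ 27 125 244] [ 0.426 -0.192  0.016]
(328, 184) [ 25 136 248] [ 0.494 -0.186  0.054]
(120, 222) [  3 213 243] [0.356 0.509 0.048]
(174, 137) [ 20  72 194] [0.32  0.012 1.487]
(212, 130) [103  30 134] [0.683 0.214 0.015]
(410, 228) [ 12 198 169] [ 0.35  -0.423  0.155]
(397, 228) [ 12 174  79] [ 0.351 -0.41   0.065]
(104, 264) [ 35  32 247] [0.215 0.558 0.041]
(280, 185) [102 185 196] [ 0.493 -0.027  0.014]
(270, 160) [  2 155  56] [0.558 0.009 0.138]
(250, 110) [ 56 121 112] [0.69  0.071 0.24 ]
(200, 60) [ 20 109 108] [0.608 0.13  0.8  ]
(200, 100) [ 21 104 189] [0.607 0.163 0.589]
(80, 190) [ 20  90 125] [0.458 0.637 0.081]
[147 177  21  20 318] [156.8081761 186.2672956] ((473.7945861816406, 379.0548400878906), (59.513450622558594, 59.01763153076172), 83.15909576416016) [0.47357554 0.37933285 0.09      ]
[207 180  23  23 321] [218.21183801 191.15576324] ((460.8055114746094, 176.60317993164062), (59.0255012512207, 59.24856185913086), 71.00574493408203) [0.46059995 0.17679072 0.09      ]
[245 186  22  23 330] [255.55454545 196.9       ] ((443.84619140625, 54.26844024658203), (58.90828323364258, 59.92576599121094), 72.79495239257812) [0.44368473 0.05424715 0.09      ]
board 1737 ((434.3969421386719, -188.90008544921875), (115.32054138183594, 178.53089904785156), 5.001738548278809)
rail 178 ((496.4484558105469, -183.86862182617188), (11.662930488586426, 177.2948455810547), 4.858879566192627)
```

View pics/crop1.png

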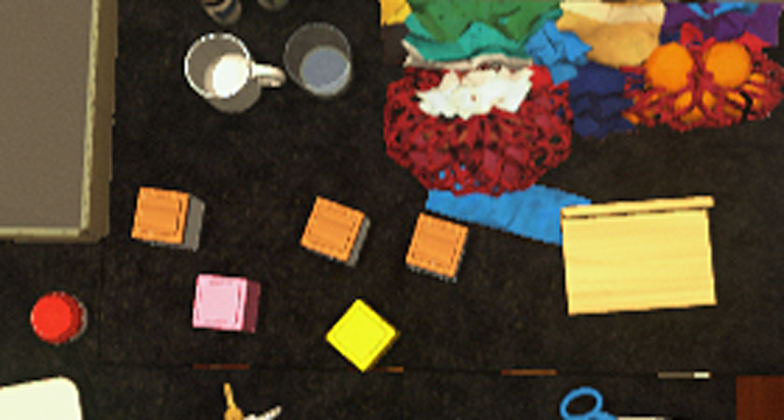

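The crop confirms it. The wooden-lidded canisters are at crop (163,215), (333,230) and (437,245). The pink box (222,302) and yellow box (362,335) are look-alikes, so I'll leave them. I'll start with canister 3, which is nearest the stand.

```bash
cat >> h.py <<'E'
def mv(*targets):
    o=telemetry.get_obs();Rm=R.from_euler('xyz',o["tcp_rot"],degrees=True)
    print("now",o["ee_pos"].round(4),o["tcp_rot"].round(2),"F",o["wrist_force"].round(2),"t",round(o["time"],2))
    for x,y,z,yaw in targets:
        s=Rm.inv().apply(np.array([x,y,z])-o["ee_pos"])*1000
        r=(Rm.inv()*R.from_euler('xyz',[180,0,yaw],degrees=True)).as_rotvec(degrees=True)
        print((x,y,z,yaw),"->",s.round(1),r.round(2))
E
python3 - <<'E'
from h import *
mv((.197,-.513,.30,21),(.43,.054,.28,-17.2))
P=cloud("top",np.load("top0.npz")["d"])
for uv in [(125,150),(125,185),(110,190),(130,192),(40,150),(60,183)]: print(uv,P[uv[1],uv[0]].round(3))
E
```

```text
now [ 0.1972 -0.5132  0.2205] [-179.93   -0.     21.01] F [ 0.16  0.12 -0.64] t 0.1
(0.197, -0.513, 0.3, 21) -> [ -0.1  -0.4 -79.5] [-0.07 -0.    0.01]
(0.43, 0.054, 0.28, -17.2) -> [ 420.8 -446.1  -59. ] [-6.000e-02  2.000e-02  3.821e+01]
(125, 150) [0.584 0.474 0.139]
(125, 185) [0.472 0.473 0.123]
(110, 190) [0.458 0.531 0.095]
(130, 192) [0.455 0.474 0.067]
(40, 150) [0.483 0.474 0.642]
(60, 183) [0.457 0.604 0.287]
```

Request:
play_rows(increments=[[[0,0,-40],[0,0,0],0],[[0,0,-80],[0,0,0],0],[[30,-30,-80],[0,0,4],0],[[60,-62,-80],[0,0,8],0],[[93,-97,-78],[0,0,12],0],[[126,-132,-75],[0,0,16],0],[[159,-167,-72],[0,0,20],0],[[192,-202,-70],[0,0,24],0],[[225,-237,-68],[0,0,28],0],[[258,-272,-66],[0,0,32],0],[[291,-307,-64],[0,0,35],0],[[324,-342,-62],[0,0,38.2],0],[[357,-377,-60],[0,0,38.2],0],[[385,-408,-59],[0,0,38.2],0],[[405,-430,-59],[0,0,38.2],0],[[421,-446,-59],[0,0,38.2],0],[[421,-446,-59],[0,0,38.2],0],[[421,-446,-59],[0,0,38.2],0],[[421,-446,-59],[0,0,38.2],0]])

```text
time: 2.0
ee_pos: [0.3935, -0.0869, 0.2803]
tcp_rot: [-177.8, 0.1, -14.0]
wrist_force: [-0.6, -0.4, 0.1]
opening: 0.0855
grasp_force: 0.0
```

```bash
cat > look.py <<'E'
from h import *
import sys
o=telemetry.get_obs();p,d=camera("wrist");cv2.imwrite(f"pics/w{sys.argv[1]}.png",p[:,:,::-1]);np.savez(f"w{sys.argv[1]}.npz",p=p,d=d)
print(o["ee_pos"].round(4),o["tcp_rot"].round(2),o["wrist_force"].round(2),o["time"])
P=cloud("wrist",d,o);hsv=cv2.cvtColor(p,cv2.COLOR_RGB2HSV)
zt=float(sys.argv[2])
m=((hsv[...,0]>5)&(hsv[...,0]<19)&(hsv[...,1]>110)&(hsv[...,2]>90)&(abs(P[...,2]-zt)<.01)).astype(np.uint8)
n,l,s,c=cv2.connectedComponentsWithStats(m)
for i in range(1,n):
    if s[i,4]>500:
        vu=np.argwhere(l==i)[:,::-1];X=plane("wrist",vu,zt,o);print(s[i],rect(X),np.median(P[l==i][:,2]))
E
python3 look.py 1 .09
```

```text
[ 0.3935 -0.0869  0.2803] [-1.7784e+02  6.0000e-02 -1.3980e+01] [-0.6  -0.37  0.15] 2.0
[ 109  121   54   52 2480] ((447.3136901855469, 51.53972625732422), (59.82395935058594, 59.06709671020508), 74.18296813964844) 0.08950625325734263
[  10  131   57   52 2379] ((463.931640625, 172.0254364013672), (61.80972671508789, 59.28316879272461), 70.98057556152344) 0.08940851909686526
```

Request:
play_rows(increments=[[[0,0,0],[0,0,0],0],[[0,0,0],[0,0,0],0],[[0,0,0],[0,0,0],0]])

```text
time: 2.35
ee_pos: [0.3935, -0.0864, 0.2803]
tcp_rot: [-177.8, 0.1, -13.9]
wrist_force: [0.7, 0.4, 0.4]
opening: 0.0854
grasp_force: 0.0
```

```bash
python3 -c "
from h import *
mv((.43,.053,.25,-17))"
```

```text
now [ 0.3935 -0.0864  0.2803] [-1.7784e+02  5.0000e-02 -1.3910e+01] F [0.68 0.44 0.39] t 2.35
(0.43, 0.053, 0.25, -17) -> [   2.  -142.9   35.7] [-2.16  0.11  3.08]
```

Request:
play_rows(increments=[[[0,-25,6],[-0.5,0,1],0],[[1,-55,14],[-1,0,2],0],[[1,-85,22],[-1.5,0,3],0],[[2,-115,29],[-2.16,0.1,3.1],0],[[2,-135,34],[-2.16,0.1,3.1],0],[[2,-143,36],[-2.16,0.1,3.1],0],[[2,-143,36],[-2.16,0.1,3.1],0],[[2,-143,36],[-2.16,0.1,3.1],0]])

```text
time: 3.15
ee_pos: [0.396, -0.0856, 0.2516]
tcp_rot: [-177.8, 0.1, -13.7]
wrist_force: [0.9, 0.1, -0.4]
opening: 0.0863
grasp_force: 0.0
```

```bash
python3 look.py 2 .09; python3 -c "
from h import *
mv((.445,.054,.15,-17),(.445,.054,.05,-17))"
```

```text
[ 0.396  -0.0856  0.2516] [-1.7783e+02  7.0000e-02 -1.3730e+01] [ 0.9   0.11 -0.44] 3.15
[  97  125   59   56 2879] ((447.4027099609375, 51.21885681152344), (60.025299072265625, 59.04376220703125), 74.1969223022461) 0.08957186402294359
[   0  135   53   56 2526] ((463.7138977050781, 170.89898681640625), (61.076690673828125, 59.14405059814453), 70.97544860839844) 0.08951925089686635
now [ 0.396  -0.0856  0.2515] [-1.7783e+02  8.0000e-02 -1.3720e+01] F [-0.56 -0.28  0.18] t 3.2
(0.445, 0.054, 0.15, -17) -> [  14.6 -143.3  107. ] [-2.17  0.14  3.28]
(0.445, 0.054, 0.05, -17) -> [  14.8 -139.5  206.9] [-2.17  0.14  3.28]
```

View pics/w2.png

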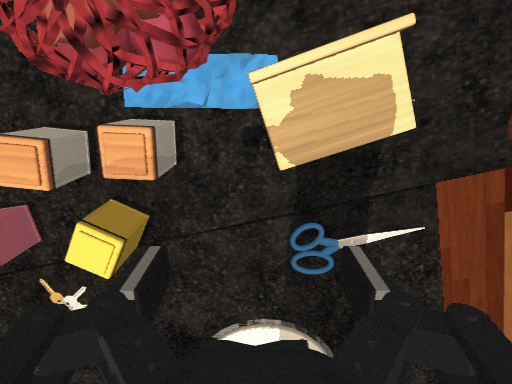

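The picture shows the canisters at about (25,162) and (128,150), the stand at (335,90), and the arm stopped short of canister 3. I'll check the joints to see why.

```bash
python3 -c "
from workcell import telemetry
o=telemetry.get_obs();print(o['q'].round(2),o['joint_efforts'].round(2),o['torque'].round(2))"
```

```text
[-13.78 -13.73  -4.07  99.75   2.17 179.94] [-2.000e-02 -3.110e+01  4.615e+01  5.000e-02  1.200e-01 -0.000e+00] [-0.06  0.03 -0.03]
```

Joint 6 is at its 180° limit, and yaw = j1 + 180 − j6. I'll use the half-turned grasp (yaw about 163), which leaves room for every pose in the job.

Request:
play_rows(increments=[[[0,0,0],[0,0,-8],0],[[0,0,0],[0,0,-16],0],[[0,-5,0],[0,0,-24],0],[[0,-15,0],[0,0,-32],0],[[0,-25,0],[0,0,-40],0],[[0,-35,0],[0,0,-48],0],[[0,-45,0],[0,0,-56],0],[[0,-55,0],[0,0,-64],0],[[0,-65,0],[0,0,-72],0],[[2,-75,0],[0,0,-80],0],[[4,-85,0],[0,0,-88],0],[[6,-95,0],[0,0,-96],0],[[8,-105,0],[0,0,-104],0],[[10,-115,0],[0,0,-112],0],[[12,-125,0],[0,0,-120],0],[[15,-135,0],[0,0,-128],0],[[15,-145,0],[0,0,-136],0],[[15,-147,0],[0,0,-144],0],[[15,-147,0],[0,0,-152],0],[[15,-147,0],[0,0,-160],0]])

```text
time: 5.2
ee_pos: [0.4455, 0.0538, 0.2573]
tcp_rot: [178.0, -0.8, 146.6]
wrist_force: [0.6, -0.3, -0.4]
opening: 0.0854
grasp_force: 0.0
```

```bash
python3 -c "
from h import *
mv((.446,.053,.25,163),(.446,.053,.2,163))"
```

```text
now [0.4455 0.0538 0.2573] [177.98  -0.8  146.65] F [ 0.58 -0.3  -0.35] t 5.2
(0.446, 0.053, 0.25, 163) -> [-0.9 -0.6  7.3] [  2.12  -0.5  -16.36]
(0.446, 0.053, 0.2, 163) -> [-1.6 -2.4 57.2] [  2.12  -0.5  -16.36]
```

Request:
play_rows(increments=[[[0,0,0],[1,-0.2,-6],0],[[-1,-1,3],[2,-0.5,-12],0],[[-1,-1,7],[2.12,-0.5,-16.4],0],[[-1,-1,7],[2.12,-0.5,-16.4],0],[[-1,-1,7],[2.12,-0.5,-16.4],0]])

```text
time: 5.7
ee_pos: [0.4458, 0.0525, 0.2503]
tcp_rot: [180.0, -0.0, 162.6]
wrist_force: [0.1, -0.5, -0.2]
opening: 0.0857
grasp_force: 0.0
```

```bash
python3 look.py 3 .09; python3 -c "
from h import *
mv((.446,.053,.15,163),(.446,.053,.05,163))"
```

```text
[0.4458 0.0525 0.2503] [ 1.7999e+02 -2.0000e-02  1.6255e+02] [ 0.13 -0.46 -0.18] 5.7
[ 339  123   63   56 3063] ((462.0445556640625, 176.35336303710938), (59.55132293701172, 58.90498733520508), 71.06254577636719) 0.08948581830613622
[ 229  142   55   55 2840] ((445.2433776855469, 55.771385192871094), (57.980140686035156, 58.929466247558594), 74.28130340576172) 0.08948854800632627
now [0.4458 0.0524 0.2504] [ 1.7999e+02 -1.0000e-02  1.6256e+02] F [ 0.17 -0.2  -0.54] t 5.75
(0.446, 0.053, 0.15, 163) -> [-1.000e-01  6.000e-01  1.004e+02] [ 0.01 -0.01 -0.44]
(0.446, 0.053, 0.05, 163) -> [-1.000e-01  6.000e-01  2.004e+02] [ 0.01 -0.01 -0.44]
```

View pics/w3.png

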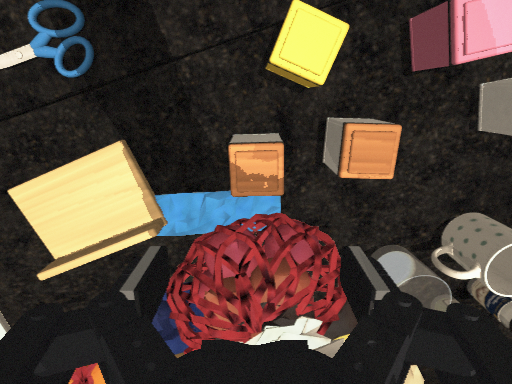

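The wrist view shows canister 3's lid at (257,167), canister 2 at (370,150), and the red fruit basket at (260,260) close behind canister 3. Before descending I'll check how much room the gripper body has.

Run:
```python
from h import *
P1=cloud("top",np.load("top0.npz")["d"]).reshape(-1,3)
c=np.array([.4455,.054]);a=np.radians(163.5);ex=np.array([np.cos(a),np.sin(a)]);ey=np.array([np.sin(a),-np.cos(a)])
Q=P1[(P1[:,2]>.095)&(P1[:,2]<.35)];u=(Q[:,:2]-c)@ex*1000;v=(Q[:,:2]-c)@ey*1000
s=(u<-20)&(u>-140)&(abs(v)<75)
for lo,hi in((.095,.11),(.11,.13),(.13,.15),(.15,.2)):
    t=s&(Q[:,2]>lo)&(Q[:,2]<=hi)
    if t.any(): i=np.argsort(-u[t])[:3];print(lo,t.sum(),u[t][i].round(),v[t][i].round())
```

```text
0.095 92 [-68. -69. -69.] [13. 10. 21.]
0.11 232 [-74. -74. -75.] [32. 42. -2.]
0.13 368 [-88. -91. -91.] [  9.  10. -24.]
0.15 91 [-113. -120. -121.] [-7. 15. 42.]
```

Request:
play_rows(increments=[[[0.4,0.7,20],[0,0,-0.9],0],[[0.8,1.4,50],[0,0,-0.9],0],[[0.8,1.4,80],[0,0,-0.9],0],[[0.8,1.4,110],[0,0,-0.9],0],[[0.8,1.4,135],[0,0,-0.9],0],[[0.8,1.4,155],[0,0,-0.9],0],[[0.8,1.4,175],[0,0,-0.9],0],[[0.8,1.4,190],[0,0,-0.9],0],[[0.8,1.4,200],[0,0,-0.9],0],[[0.8,1.4,200],[0,0,-0.9],0],[[0.8,1.4,200],[0,0,-0.9],0.2],[[0.8,1.4,200],[0,0,-0.9],0.3],[[0.8,1.4,200],[0,0,-0.9],0.5],[[0.8,1.4,200],[0,0,-0.9],1],[[0.8,1.4,200],[0,0,-0.9],1],[[0.8,1.4,200],[0,0,-0.9],1],[[0.8,1.4,200],[0,0,-0.9],1],[[0.8,1.4,200],[0,0,-0.9],1]], grip_force=60)

```text
time: 7.55
ee_pos: [0.4462, 0.0544, 0.0516]
tcp_rot: [179.9, 0.1, 163.6]
wrist_force: [-0.8, 2.6, 5.7]
opening: 0.0589
grasp_force: 65.4
```

Request:
play_rows(increments=[[[0,0,-2],[0,0,0],1],[[0,0,-5],[0,0,0],1],[[0,0,-10],[0,0,0],1],[[0,0,-16],[0,0,0],1],[[0,0,-22],[0,0,0],1],[[0,0,-26],[0,0,0],1],[[0,0,-28],[0,0,0],1],[[0,0,-28],[0,0,0],1],[[0,0,-28],[0,0,0],1],[[0,0,-28],[0,0,0],1],[[0,0,-28],[0,0,0],1]])

```text
time: 8.65
ee_pos: [0.4452, 0.054, 0.0779]
tcp_rot: [-180.0, -0.0, 163.6]
wrist_force: [-0.1, 0.2, -6.6]
opening: 0.0587
grasp_force: 65.8
```

```bash
python3 -c "
from h import *
o=telemetry.get_obs();print(o['wrist_force'],o['joint_efforts'].round(1),o['ee_pos'],o['opening'])"
```

```text
[-0.05532439  0.20823277 -6.64170207] [ -0.  -39.6  50.4   0.   -0.    0. ] [0.44520093 0.05400932 0.0779082 ] 0.058722815912106756
```

The wrist reads −6.6 N, so this is about 0.67 kg: canister 3 is the heavy one. Next I'll refine the stand pose from the last wrist picture.

Run:
```python
from h import *
z=np.load("w3.npz");p,d=z["p"],z["d"]
o=dict(ee_pos=np.array([.4458,.0525,.2503]),tcp_rot=np.array([179.99,-.02,162.55]))
P=cloud("wrist",d,o);hsv=cv2.cvtColor(p,cv2.COLOR_RGB2HSV)
b=(hsv[...,0]>15)&(hsv[...,0]<32)&(hsv[...,1]>60)&(hsv[...,2]>120);b[:,220:]=False;b[:110]=False;b[300:]=False
for zt,n in((.018,"board"),(.058,"rail")):
    m=(b&(abs(P[...,2]-zt)<.005)).astype(np.uint8);k,l,s,c=cv2.connectedComponentsWithStats(m);i=1+s[1:,4].argmax()
    X=plane("wrist",np.argwhere(l==i)[:,::-1],zt,o);print(n,s[i],rect(X),np.median(P[l==i][:,2]))
mv((.4452,.054,.15,163.6),(.441,-.188,.15,-175))
```

```text
board [    8   141   159   119 10345] ((443.43988037109375, -187.00868225097656), (128.43971252441406, 179.31753540039062), 5.0442705154418945) 0.018297456005873902
rail [  37  228  120   53 1095] ((498.6117248535156, -181.99826049804688), (12.507911682128906, 178.84593200683594), 5.0189642906188965) 0.05793142047641131
now [0.4452 0.054  0.0779] [-1.7999e+02 -5.0000e-02  1.6358e+02] F [-0.06  0.21 -6.64] t 8.65
(0.4452, 0.054, 0.15, 163.6) -> [  0.1  -0.  -72.1] [-0.01 -0.05 -0.02]
(0.441, -0.188, 0.15, -175) -> [ -64.3 -233.3  -72.1] [ -0.    -0.05 -21.42]
```

Request:
play_rows(increments=[[[0,0,-6],[0,0,0],1],[[0,0,-18],[0,0,0],1],[[0,0,-34],[0,0,0],1],[[0,0,-48],[0,0,0],1],[[-2,-6,-58],[0,0,-1],1],[[-5,-16,-62],[0,0,-2.5],1],[[-10,-32,-62],[0,0,-4],1],[[-16,-52,-62],[0,0,-6],1],[[-23,-76,-62],[0,0,-8.5],1],[[-30,-100,-62],[0,0,-11],1],[[-37,-124,-62],[0,0,-13.5],1],[[-44,-148,-62],[0,0,-16],1],[[-51,-172,-62],[0,0,-18],1],[[-58,-194,-62],[0,0,-20],1],[[-63,-211,-62],[0,0,-21.4],1],[[-67,-223,-62],[0,0,-21.4],1],[[-69,-229,-62],[0,0,-21.4],1],[[-69,-231,-62],[0,0,-21.4],1],[[-69,-231,-62],[0,0,-21.4],1],[[-69,-231,-62],[0,0,-21.4],1]])

```text
time: 10.65
ee_pos: [0.4463, -0.1865, 0.1402]
tcp_rot: [180.0, -0.0, -175.0]
wrist_force: [-0.1, 0.4, -7.0]
opening: 0.0585
grasp_force: 66.7
```

Run:
```python
from h import *
o=telemetry.get_obs();mv((.448,-.187,.09,-175),(.448,-.187,.072,-175))
p,d=camera("wrist");np.savez("w4.npz",p=p,d=d);cv2.imwrite("pics/w4.png",p[:,:,::-1])
P=cloud("wrist",d,o);hsv=cv2.cvtColor(p,cv2.COLOR_RGB2HSV)
zt=o["ee_pos"][2]-.0516+.09
m=((hsv[...,0]>5)&(hsv[...,0]<19)&(hsv[...,1]>110)&(hsv[...,2]>60)&(abs(P[...,2]-zt)<.015)).astype(np.uint8)
k,l,s,c=cv2.connectedComponentsWithStats(m)
for i in range(1,k):
  if s[i,4]>500: print(s[i],np.median(P[l==i][:,2]),rect(plane("wrist",np.argwhere(l==i)[:,::-1],zt,o)))
```

```text
now [ 0.4463 -0.1865  0.1402] [ 1.7998e+02 -2.0000e-02 -1.7499e+02] F [-0.09  0.4  -6.97] t 10.65
(0.448, -0.187, 0.09, -175) -> [-1.7 -0.7 50.2] [ 0.02 -0.02  0.01]
(0.448, -0.187, 0.072, -175) -> [-1.7 -0.7 68.2] [ 0.02 -0.02  0.01]
[  187   211   135   116 14663] 0.17832625267199775 ((442.7335205078125, -185.80592346191406), (58.81985092163086, 57.06932067871094), 5.044295310974121)
```

View pics/w4.png

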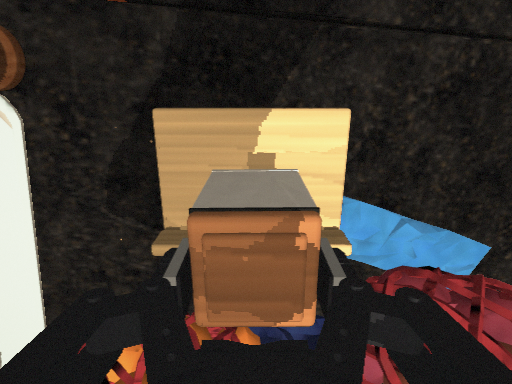

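The canister is held square between the fingers with its lid at (255,265). It sits above the board, in front of the rail ends at (168,240) and (338,240). I'll lower it and then slide it toward the rail.

Request:
play_rows(increments=[[[0,0,6],[0,0,0],1],[[0,0,18],[0,0,0],1],[[0,0,32],[0,0,0],1],[[0,0,46],[0,0,0],1],[[0,0,57],[0,0,0],1],[[0,0,64],[0,0,0],1],[[0,0,67],[0,0,0],1],[[-2,0,68],[0,0,0],1],[[-5,0,68],[0,0,0],1],[[-8,0,68],[0,0,0],1],[[-10,0,68],[0,0,0],1],[[-11,0,68],[0,0,0],1],[[-11,0,68],[0,0,0],1],[[-11,0,68],[0,0,0],1]])

```text
time: 12.1
ee_pos: [0.4572, -0.1861, 0.0721]
tcp_rot: [180.0, -0.0, -175.0]
wrist_force: [-0.6, -0.9, -7.0]
opening: 0.0585
grasp_force: 66.8
```

Request:
play_rows(increments=[[[-1,0,0],[0,0,0],1],[[-2,0,0],[0,0,0],1],[[-3,0,0],[0,0,0],1],[[-4,0,0],[0,0,0],1],[[-4,0,0],[0,0,0],1],[[-4,0,0],[0,0,0],1]])

```text
time: 12.7
ee_pos: [0.4612, -0.1857, 0.0721]
tcp_rot: [180.0, -0.0, -175.0]
wrist_force: [0.1, 0.5, -7.4]
opening: 0.0584
grasp_force: 66.8
```

Request:
play_rows(increments=[[[-0.7,0,0],[0,0,0],1],[[-1.4,0,0],[0,0,0],1],[[-2,0,0],[0,0,0],1],[[-2,0,0],[0,0,0],1],[[-2,0,0],[0,0,0],1]])

```text
time: 13.2
ee_pos: [0.4627, -0.1856, 0.0721]
tcp_rot: [180.0, -0.1, -175.0]
wrist_force: [-5.8, -0.6, -4.1]
opening: 0.0586
grasp_force: 67.0
```

It has touched the rail (−5.8 N in x). I'll lower it onto the board.

Request:
play_rows(increments=[[[0.3,0,0.5],[0,0,0],1],[[0.3,0,1],[0,0,0],1],[[0.3,0,1.5],[0,0,0],1],[[0.3,0,1.5],[0,0,0],1],[[0.3,0,1.5],[0,0,0],1]])

```text
time: 13.7
ee_pos: [0.4627, -0.1857, 0.0705]
tcp_rot: [180.0, -0.0, -175.0]
wrist_force: [-5.4, -0.8, -4.5]
opening: 0.059
grasp_force: 67.1
```

Request:
play_rows(increments=[[[0,0,0.5],[0,0,0],1],[[0,0,1],[0,0,0],1],[[0,0,1.5],[0,0,0],1],[[0,0,1.5],[0,0,0],1],[[0,0,1.5],[0,0,0],1]])

```text
time: 14.2
ee_pos: [0.4627, -0.1856, 0.0698]
tcp_rot: [-180.0, -0.0, -175.0]
wrist_force: [-7.7, 0.7, 1.3]
opening: 0.0591
grasp_force: 67.7
```

It is resting on the board now. I'll release it and rise straight up.

Request:
play_rows(increments=[[[0,0,0],[0,0,0],0.25],[[0,0,0],[0,0,0],0.15],[[0,0,0],[0,0,0],0],[[0,0,0],[0,0,0],0],[[0,0,0],[0,0,0],0],[[0,0,0],[0,0,0],0],[[0,0,-10],[0,0,0],0],[[0,0,-25],[0,0,0],0],[[0,0,-45],[0,0,0],0],[[0,0,-70],[0,0,0],0],[[0,0,-100],[0,0,0],0],[[20,0,-130],[0,0,0],0],[[30,0,-150],[0,0,0],0],[[40,0,-160],[0,0,0],0],[[40,0,-160],[0,0,0],0],[[40,0,-160],[0,0,0],0]])

```text
time: 15.8
ee_pos: [0.4232, -0.1891, 0.2288]
tcp_rot: [180.0, -0.0, -175.0]
wrist_force: [0.4, -0.3, -0.6]
opening: 0.0851
grasp_force: 0.0
```

```bash
python3 look.py 5 .108
python3 - <<'E'
from h import *
p,d=camera("top");P=cloud("top",d);hsv=cv2.cvtColor(p,cv2.COLOR_RGB2HSV)
m=((hsv[...,0]>5)&(hsv[...,0]<18)&(hsv[...,1]>120)&(hsv[...,2]>90)&(P[...,2]>.075)&(P[...,2]<.12)).astype(np.uint8);m[:160]=0;m[230:]=0
n,l,s,c=cv2.connectedComponentsWithStats(m)
for i in range(1,n):
    if s[i,4]>40: print(c[i],plane("top",c[i],.09))
# rail/canister in stand frame from wrist view
z=np.load("w5.npz");p,d=z["p"],z["d"];o=telemetry.get_obs();P=cloud("wrist",d,o);hsv=cv2.cvtColor(p,cv2.COLOR_RGB2HSV)
b=(hsv[...,0]>15)&(hsv[...,0]<32)&(hsv[...,1]>50)&(hsv[...,2]>90)
for zt in(.018,.058):
    X=P[b&(abs(P[...,2]-zt)<.006)];X=X[(abs(X[:,0]-.45)<.1)&(abs(X[:,1]+.187)<.1)];print(zt,len(X),rect(X))
E
```

```text
[ 0.4232 -0.1891  0.2288] [ 1.7999e+02 -2.0000e-02 -1.7503e+02] [ 0.44 -0.35 -0.58] 15.8
[ 225  189   61   55 3204] ((460.0354919433594, -184.22024536132812), (58.184532165527344, 58.62467575073242), 5.010645866394043) 0.10763404274490157
[156.82822086 186.10736196] [[0.47408288 0.37928591 0.09      ]]
[218.28658537 191.0152439 ] [[0.46104334 0.17655455 0.09      ]]
[327.11564626 188.86394558] [[ 0.47363651 -0.1784044   0.09      ]]
0.018 10288 ((438.1498718261719, -188.34219360351562), (118.80313873291016, 180.0464324951172), 5.059127330780029)
0.058 900 ((468.5302429199219, -185.52102661132812), (71.03842163085938, 177.70742797851562), 5.156256198883057)
```

View pics/w5.png

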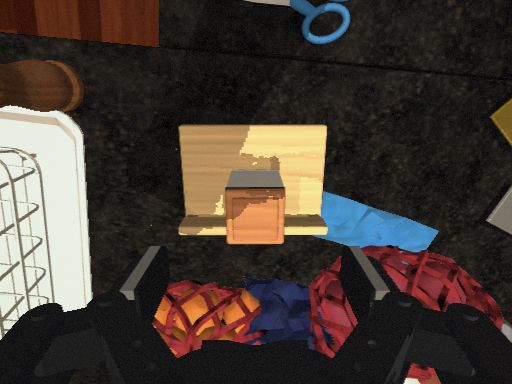

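The canister stands upright on the board in front of the rail, with its lid at (255,215), and yaw 5.0° matches the stand. One more measurement of its distance to the rail, in the same view.

Run:
```python
from h import *
z=np.load("w5.npz");p,d=z["p"],z["d"];o=telemetry.get_obs();hsv=cv2.cvtColor(p,cv2.COLOR_RGB2HSV);P=cloud("wrist",d,o)
b=(hsv[...,0]>15)&(hsv[...,0]<32)&(hsv[...,1]>50)&(hsv[...,2]>90)&(abs(P[...,2]-.058)<.003)
b[:,:175]=0;b[:,332:]=0;b[:205]=0
X=plane("wrist",np.argwhere(b)[:,::-1],.058,o);a=np.radians(5.02);e=np.array([np.cos(a),np.sin(a)])
r=X[:,:2]@e*1000;c=np.array([460.0,-184.2])@e
print(len(r),np.percentile(r,[1,5,50,95,99]).round(1),"canister x in stand",20+c-(np.median(r)-36))
```

```text
775 [474.4 474.4 479.7 484.9 484.9] canister x in stand 18.46100450455708
```

The canister measures x ≈ 18.5 mm in the stand frame (14 to 26 allowed). It is upright and flat, and the other two canisters haven't moved.

```bash
python3 -c "
from workcell import workorder
print(workorder.job_done())"
```

```text
the job is handed in; nothing more can be done
None
```

The job is handed in: canister 3 was the heavy one (about 0.67 kg by lifting). It stands upright on the stand, squared to the rail at a measured x ≈ 18.5 mm (14–26 mm allowed), and the other two canisters haven't moved. No verdict was returned.

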